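# Uncap the reagent bottle from under the stirrer

### The arm

A 6-joint arm with a two-finger parallel gripper is mounted at the origin on the work surface. World frame = base frame: x ahead of the robot, y to its left, z up, the work surface at z = 0. Lengths are in mm, angles in degrees, forces in N, time in s.
With the tool pointing down it reaches from about 350 to 850 mm from the base axis. Payload 8.1 kg.
Tool frame: the origin (TCP) lies between the finger pads; the fingertips stand ahead of it and the grasp point (between the pads) lies 2 mm behind it (nose_length is the z of the fingertips in the tool frame, in mm); z points along the fingers, y is the direction in which the jaws open and shut (so a half turn about z gives the same grasp; the last joint's range is limited). The gripper opens to 85 mm and grips with 20 to 120 N. Pads are 22 mm wide; open, the fingers measure 114 mm over their backs; the gripper's body (76 mm by 85 mm) begins 54 mm behind the grasp point. The pads swing forward as they close: fully open they stand 13 mm farther back than shut.
Start: joints at [69.19, 7.471, 85.268, -0, 87.261, -4.893], TCP at [164.522, 577.008, 248.292] pointing down, gripper open.
Joint ranges: [-169.43, 169.43], [-51.17, 129.36], [1.28, 143.12], [-76.62, 256.62], [0, 156.53], [-152.29, 152.29]. Speed limits (degrees/s): [136.94, 136.94, 159.86, 180, 180, 180].

### API

Orientations are given as [roll, pitch, yaw] about the fixed x, y, z axes, in that order (R = Rz(yaw) Ry(pitch) Rx(roll)).
In Python, from bench import * gives the robot as it stands.
- The arm moves only by the tool jog_arm, never from a script. Its argument "plan" is a list of rows, each a list of 3 entries, a list of its own where there are three numbers: the turn, a rotation vector about the tool's x, y, z in degrees, then the shift along the tool's x, y, z in m, then the gripper's target within -1 to 1 (fully open at 1, half-way at 0, shut at -1). A call has 1 to 12 rows; each row is the pose to reach, as a shift and turn from the pose commanded when the call began, along the tool's axes at that moment; what a row does not reach only later rows make up. A row lasts 1/8 s, in which the tool goes at most 62.5 mm and 10.7 degrees, less where a joint would pass 70% of its speed; a pose out of reach is approached as far as the arm can. A call with a gripper value outside its range is refused whole. The fingers move at their own pace and stop on an object; "force" is the grip in N (left out, the last holds). Time passes only in rows, so rows that repeat a pose let the fingers close. It gives the time, the measured TCP pose, the force and the opening at its end, in the units of the state.
- sense(): the state, without advancing time (a new reading comes with each control period).
- snapshot(name): name is "scene" or "side" or "wrist"; returns (picture, depth): 420x560x3 uint8, blue, green, red; 420x560 float32, mm along the optical axis (not along the pixel's ray), 0 where there is no reading.
- camera_info(name): a dict with "fov_y" (degrees; the focal length in pixels is half the picture's height over the tangent of half this angle, whatever the lens; pixels are square), "cx", "cy" (the principal point, pixels), "dist_coeffs" ([k1, k2, p1, p2, k3] as OpenCV has them; the pictures are not rectified), "origin" and "orientation" of the camera in the world. Camera axes: x right, y down, z forward; pixel columns grow to the right and rows downward; lengths in mm; the calibration is good to about 2 mm. A picture is of the moment at which its call begins: read the wrist's pose just before it. camera_info takes no time and is no camera call; for the wrist camera it gives the pose at the moment of the call.
- hand_in(): hands the job in, once; it reports no verdict.
The state is a dict: "time": time; "joint_pos": joint angles; "qd": joint speeds; "joint_efforts": joint torques, N m; "tool_pos": TCP position; "tcp_rot": TCP orientation; "ft_force": force on the tool from outside, world axes, zero at the start; "wrist_torque": the same for the moment, N m; "finger_gap": finger opening in mm.
Only numpy, scipy, OpenCV 4.12 (cv2) and the standard library are available. Lean on these libraries where they do the work, as an engineer would, in place of code of your own. Each camera call takes 0.05 s, during which the arm holds its last target.

### The job

Pull the tray of the left stirring station (robot's left) all the way out by its grip post, so that its bottle comes out from under the stirrer head, then unscrew that bottle's cap: some of these caps have a reverse thread, so try gently both ways to find which way it loosens. Lift the cap off and finish while still holding it in the gripper, still and upright, about 5 cm straight above where it sat, with the tray left out. Leave the other station and the glassware around alone.

Things in the scene. Friction and masses are not known exactly. Their poses are not given: they have to be found in the camera images.
- stationA: One of two look-alike stirring stations fixed to the bench (left one: world y > 0). Origin on the bench under the stirrer head's axis; its tray pulls out along its -x, towards the robot. White base 270 x 130 mm, from 125 mm before the origin to 145 behind. White head, 60 mm wide, overhangs the origin from 166 to 300 mm up, on a 340 mm tall steel rod 105 mm behind.
- trayA (a joint): Sliding tray of stationA, m: 0 = fully in (the start; bottle under the head), 0.14 = fully out at its end stop, along the station's -x. About 2 N of friction; stays where left.
- postA (a point): Upright round aluminium grip post at the front of trayA, 20 mm in diameter, from 20 to 83 mm above the bench; this point is on its axis, 60 mm above the bench, 115 mm in front of the bottle's axis. Moves with the tray.
- neckA (a point): Top centre of the neck, hidden in the cap, of the amber bottle fixed in trayA: 145 mm above the bench; moves with the tray. Bottle 66 mm wide, shoulder from 92 mm up, narrowing to the neck at 108. Thread: the loosening way the cap turns freely, without rising, is free to lift from 52 degrees on and stops at about 70; the wrong way it stops hard within about 8.
- capA_center (a point): Centre of the white ribbed cap (loose body capA) of the bottle in trayA: 46 mm in diameter, 48 over ribs, 32 mm tall, about 40 g; seated, its skirt spans 118 to 150 mm above the bench. z is its axis, up. Its thread may be normal or reverse: this differs between bottles and cannot be seen, nor told from its yaw. It must rise 23 mm to clear the neck.
- stationB: One of two look-alike stirring stations fixed to the bench (left one: world y > 0). Origin on the bench under the stirrer head's axis; its tray pulls out along its -x, towards the robot. White base 270 x 130 mm, from 125 mm before the origin to 145 behind. White head, 60 mm wide, overhangs the origin from 166 to 300 mm up, on a 340 mm tall steel rod 105 mm behind.
- trayB (a joint): Sliding tray of stationB, m: 0 = fully in (the start; bottle under the head), 0.14 = fully out at its end stop, along the station's -x. About 2 N of friction; stays where left.
- postB (a point): Upright round aluminium grip post at the front of trayB, 20 mm in diameter, from 20 to 83 mm above the bench; this point is on its axis, 60 mm above the bench, 115 mm in front of the bottle's axis. Moves with the tray.
- neckB (a point): Top centre of the neck, hidden in the cap, of the amber bottle fixed in trayB: 145 mm above the bench; moves with the tray. Bottle 66 mm wide, shoulder from 92 mm up, narrowing to the neck at 108. Thread: the loosening way the cap turns freely, without rising, is free to lift from 52 degrees on and stops at about 70; the wrong way it stops hard within about 8.
- capB_center (a point): Centre of the white ribbed cap (loose body capB) of the bottle in trayB: 46 mm in diameter, 48 over ribs, 32 mm tall, about 40 g; seated, its skirt spans 118 to 150 mm above the bench. z is its axis, up. Its thread may be normal or reverse: this differs between bottles and cannot be seen, nor told from its yaw. It must rise 23 mm to clear the neck.
- flask: Bystander: greenish conical glass flask, 68 mm in diameter, 92 mm tall; origin at the centre of its underside.
- jar: Bystander: white jar with a red lid, 54 mm in diameter, 60 mm tall; origin at the centre of its underside.
- dish: Bystander: white porcelain bowl, 110 mm in diameter, 45 mm tall; origin at the centre of its underside.
There are look-alikes about, which are no part of the job. What is shaped like the part that bears capA_center but blue or yellow is not meant. What is shaped like the part that bears capB_center but pink is not meant.

How it is judged:
By the outcome, as a careful person would: the job done as asked, in the order asked, and still so for the second after the job is handed in, while the arm keeps its last pose, push and grip.
It also fails if it takes over 64 s, if anything falls off the work surface, if the arm or the gripper's body presses on something with over 40 N, if the wrist force passes 120 N, or if a joint passes its speed limit or range.

## Working session

There is one attempt and no reset: what is moved stays moved. The work goes in short steps, Python scripts to look and compute and a tool call to move; the robot and the scene stay as the last step left them, time stands still between calls to the robot, and variables do not carry over. Pictures are saved under pics/ and viewed, and the job is handed in when it is done.

Besides the shell and the picture viewer there is one more tool, called after ">>>" in YAML: its name, and indented under it one key for each argument. jog_arm: Moves the arm, as the interface text tells. Its arguments: {"type":"object","properties":{"plan":{"type":"array","items":{"type":"array"}},"force":{"type":"number"}},"required":["plan"]}

```bash
ls; mkdir -p pics
python3 - <<'E'
from bench import *
import cv2
print(sense())
for n in ("scene","side","wrist"):
    print(n,camera_info(n))
    p,d=snapshot(n); cv2.imwrite(f"pics/{n}0.png",p)
    import numpy as np; np.save(f"pics/{n}0.npy",d)
E
```

```text
pics
{'time': 0.0, 'joint_pos': array([ 6.91886866e+01,  7.51545661e+00,  8.53297097e+01, -3.74831623e-04,
        8.72619890e+01, -4.89359748e+00]), 'qd': array([ 0.06259524, -0.06956672, -0.09491762,  0.00591862, -0.00157277,
       -0.06410832]), 'joint_efforts': array([-1.29696375e-03, -5.69416595e+01, -5.00535321e+01, -4.12122436e-04,
        1.47263700e-02,  1.63088419e-05]), 'tool_pos': array([164.35318514, 576.50620287, 247.23665043]), 'tcp_rot': array([-1.79893203e+02, -8.76793614e-03,  1.64082294e+02]), 'ft_force': array([-0.92797998, -0.52442578, -0.15713828]), 'wrist_torque': array([-0.00295859, -0.00887993,  0.0339512 ]), 'finger_gap': 85.47589008410523}
scene {'fov_y': 48.8748531653761, 'cx': 281.035543153118, 'cy': 213.2288037641958, 'dist_coeffs': array([-0.1355438,  0.       ,  0.       ,  0.       ,  0.       ]), 'origin': array([1158.67018413,  545.5624903 ,  930.08375727]), 'orientation': array([-1.35484572e+02,  5.59676022e-02,  1.33932356e+02])}
side {'fov_y': 46.14497334668846, 'cx': 281.0527994312251, 'cy': 202.76242432131937, 'dist_coeffs': array([-0.03936645,  0.        ,  0.        ,  0.        ,  0.        ]), 'origin': array([  85.68318398, -619.9710833 ,  942.6578754 ]), 'orientation': array([-135.83951164,   -0.78224975,  -38.22061183])}
wrist {'fov_y': 62.56298064819158, 'cx': 282.6960887692118, 'cy': 208.6679440886952, 'dist_coeffs': array([-0.080095,  0.      ,  0.      ,  0.      ,  0.      ]), 'origin': array([ 89.06366501, 598.01655222, 372.0551725 ]), 'orientation': array([1.62357464e+02, 1.52689499e-02, 7.41127036e+01])}
```

View pics/scene0.png

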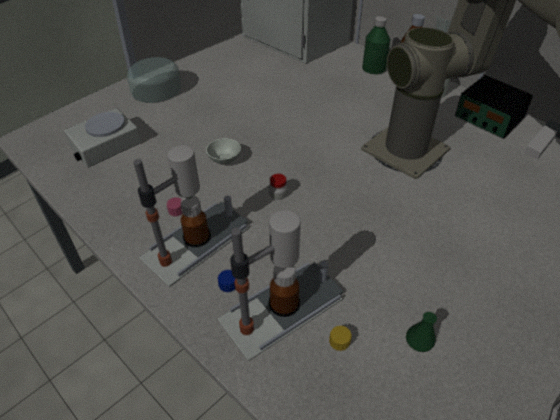

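View pics/side0.png

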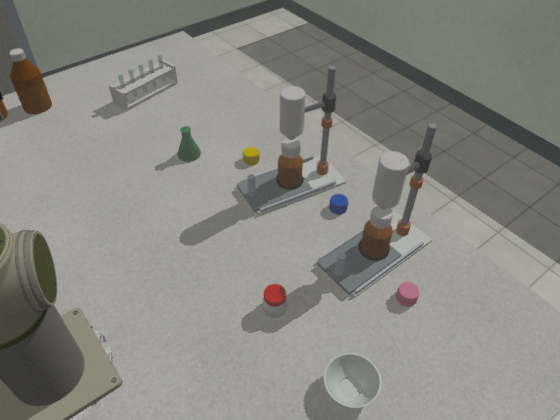

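View pics/wrist0.png

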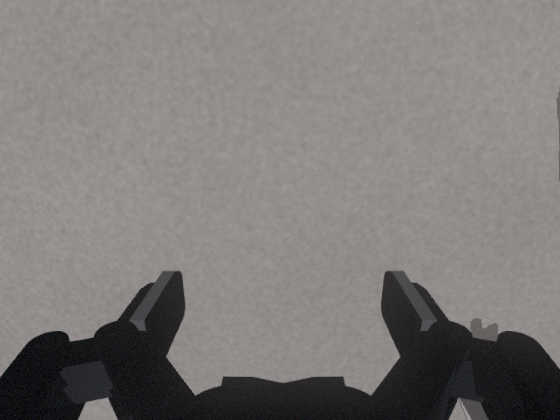

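Scene view: the arm is at the right. There are two stations: one with its cap at about (287,275) and post at about (322,270), the other with cap at about (193,207) and post at about (228,207). Loose look-alike caps are blue (228,281), yellow (341,338) and pink (176,206). In the side view the two stations have their posts at about (251,183) and (341,263). I'll measure both and enlarge them.

```bash
cat > h.py <<'E'
import numpy as np, cv2
from scipy.spatial.transform import Rotation as R
def cam(ci,shape=(420,560)):
    f=shape[0]/2/np.tan(np.radians(ci["fov_y"]/2))
    K=np.array([[f,0,ci["cx"]],[0,f,ci["cy"]],[0,0,1]])
    return K,np.array(ci["dist_coeffs"]),np.array(ci["origin"]),R.from_euler("xyz",ci["orientation"],degrees=True).as_matrix()
def ray(ci,uv):
    K,D,o,M=cam(ci); n=cv2.undistortPoints(np.array([[uv]],float),K,D)[0,0]
    return o,M@np.array([n[0],n[1],1])
def tri(c1,uv1,c2,uv2):
    o1,d1=ray(c1,uv1);o2,d2=ray(c2,uv2)
    A=np.stack([d1,-d2],1); s=np.linalg.lstsq(A,o2-o1,rcond=None)[0]
    a=o1+s[0]*d1;b=o2+s[1]*d2
    return (a+b)/2,np.linalg.norm(a-b)
def onz(ci,uv,z):
    o,d=ray(ci,uv); return o+d*(z-o[2])/d[2]
def proj(ci,P):
    K,D,o,M=cam(ci); p=(np.atleast_2d(P)-o)@M
    return cv2.projectPoints(p,np.zeros(3),np.zeros(3),K,D)[0][:,0]
def cloud(ci,depth):
    K,D,o,M=cam(ci); v,u=np.mgrid[:420,:560]
    n=cv2.undistortPoints(np.stack([u.ravel(),v.ravel()],1).astype(float)[:,None],K,D)[:,0]
    z=depth.ravel(); P=np.c_[n*z[:,None],z]@M.T+o
    P[z==0]=np.nan
    return P.reshape(420,560,3)
E
python3 - <<'E'
from bench import *; from h import *
for n,b in(("scene",(210,200,350,360)),("side",(215,80,365,215))):
    p=cv2.imread(f"pics/{n}0.png"); x0,y0,x1,y1=b
    c=cv2.resize(p[y0:y1,x0:x1],None,fx=4 if n=="side" else 3.7,fy=4 if n=="side" else 3.7,interpolation=cv2.INTER_CUBIC)
    c=cv2.convertScaleAbs(c,alpha=1.7); cv2.imwrite(f"pics/{n}0c.png",c)
sc,sd=camera_info("scene"),camera_info("side")
# depth clouds: print
for n,ci in(("scene",sc),("side",sd)):
    P=cloud(ci,np.load(f"pics/{n}0.npy"))
    pts={"scene":[(285,275),(322,266),(324,272),(298,295),(346,292)],"side":[(290,145),(251,177),(251,185),(240,190)]}[n]
    for u,v in pts: print(n,u,v,P[v,u].round(1))
E
```

```text
scene 285 275 [733.  146.  152.1]
scene 322 266 [616.1 153.7  81.4]
scene 324 272 [615.  160.4  63.5]
scene 298 295 [685.  143.3  25.5]
scene 346 292 [583.3 209.8  -2.2]
side 290 145 [713.1 122.8 151.8]
side 251 177 [606.8 146.9  83.8]
side 251 185 [600.6 139.3  64.9]
side 240 190 [595.9 186.1  13.4]
```

View pics/scene0c.png

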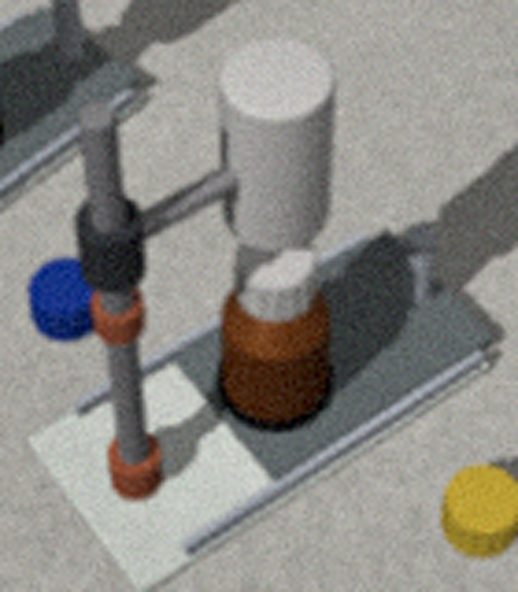

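View pics/side0c.png

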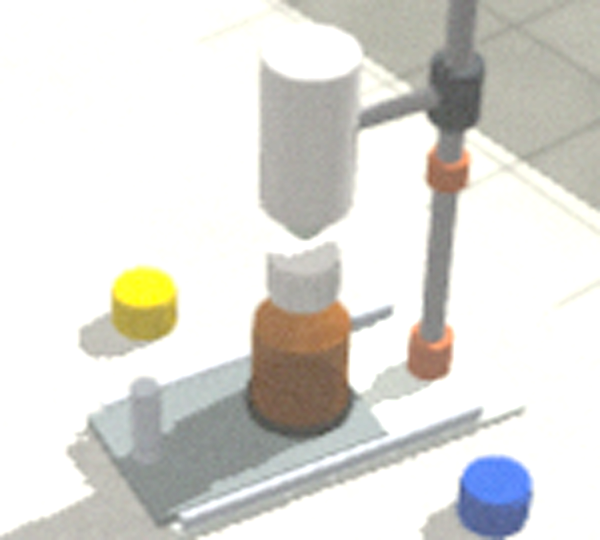

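Run:
```python
from bench import *; from h import *
sc,sd=camera_info("scene"),camera_info("side")
for nm,a,b in (("post",(324.0,264.8),(251.2,176)),("head",(284.9,219),(293,92)),("rodtop",(236.2,229.5),(331,68)),("otherpost",(228,198),(341,254))):
    X,e=tri(sc,a,sd,b); print(nm,X.round(1),round(e,1))
Ps=[]
for n,ci in(("scene",sc),("side",sd)):
    P=cloud(ci,np.load(f"pics/{n}0.npy"))
    m=(np.abs(P[...,0]-610)<35)&(np.abs(P[...,1]-148)<40)&(P[...,2]>35)&(P[...,2]<95)
    q=P[m]; print(n,len(q),q.min(0),q.max(0),np.median(q,0))
    m=(np.abs(P[...,0]-725)<60)&(np.abs(P[...,1]-135)<60)&(P[...,2]>120)&(P[...,2]<154)
    q=P[m]; print(" cap",len(q),q.min(0),q.max(0),np.median(q,0))
    m=(np.abs(P[...,0]-725)<80)&(np.abs(P[...,1]-135)<80)&(P[...,2]>292)&(P[...,2]<310)
    q=P[m]; print(" headtop",len(q),q.min(0),q.max(0),np.median(q,0))
    m=(np.abs(P[...,0]-825)<50)&(np.abs(P[...,1]-125)<60)&(P[...,2]>30)&(P[...,2]<345)
    q=P[m]; print(" rod",len(q),np.median(q,0))
```

```text
post [610.6 153.7  80.5] 2.5
head [721.2 130.8 301.2] 3.6
rodtop [822.  112.  337.2] 0.1
otherpost [ 617.6 -175.3   83.1] 3.4
scene 139 [599.90682156 143.65052655  35.54856776] [622.45416706 162.36795124  85.81397946] [614.95685516 155.45014502  70.2231269 ]
 cap 363 [701.02401359 112.75077061 120.08571135] [746.62565716 158.08463249 153.37456624] [731.68418726 142.61716706 148.04675487]
 headtop 636 [692.29893866 104.72562157 292.08747307] [752.28244436 164.20645778 303.54426674] [724.71216479 136.57459935 299.90544652]
 rod 1358 [829.44776383 121.93822438 239.55691745]
side 134 [598.32623409 138.38621916  35.58494424] [619.46621464 160.66932192  86.47596608] [605.66409241 144.57998948  66.88990264]
 cap 314 [697.61728943 105.61799952 120.4412348 ] [746.27508792 154.31572053 153.46748429] [714.42032138 120.18966563 146.6494665 ]
 headtop 338 [691.43125374  97.86971452 292.0473821 ] [748.85996231 158.6242122  304.47641041] [716.847915   123.72491163 300.13575116]
 rod 946 [818.13729223 107.09090807 227.12287779]
```

```bash
cat >> h.py <<'E'
def rel(cur_p,cur_e,tgt_p,tgt_e):
    A=R.from_euler("xyz",cur_e,degrees=True);B=R.from_euler("xyz",tgt_e,degrees=True)
    return (A.inv()*B).as_rotvec(degrees=True).round(2),(A.inv().apply(np.array(tgt_p)-cur_p)/1000).round(4)
E
python3 - <<'E'
import bench; from h import *
print([n for n in dir(bench) if not n.startswith("__")]); print(getattr(bench,"nose_length",None))
# above post
print(rel([164.5,577,248.3],[180,0,164.08],[607,153.2,200],[180,0,169.4]))
print(rel([164.5,577,248.3],[180,0,164.08],[450,300,248],[180,0,169.4]))
E
```

```text
['PlanningError', 'camera_info', 'hand_in', 'nose_length', 'sense', 'snapshot']
17.0
(array([-0.  ,  0.  , -5.32]), array([-0.5418, -0.2862,  0.0483]))
(array([-0.  ,  0.  , -5.32]), array([-3.505e-01, -1.881e-01,  3.000e-04]))
```

>>> jog_arm:
  plan:
    - [[0,0,-5.32],[-0.454,-0.296,0.048],1]
    - [[0,0,-5.32],[-0.454,-0.296,0.048],1]
    - [[0,0,-5.32],[-0.454,-0.296,0.048],1]
    - [[0,0,-5.32],[-0.454,-0.296,0.048],1]
    - [[0,0,-5.32],[-0.454,-0.296,0.048],1]
    - [[0,0,-5.32],[-0.454,-0.296,0.048],1]
    - [[0,0,-5.32],[-0.454,-0.296,0.048],1]
    - [[0,0,-5.32],[-0.454,-0.296,0.048],1]
    - [[0,0,-5.32],[-0.454,-0.296,0.048],1]
    - [[0,0,-5.32],[-0.454,-0.296,0.048],1]
    - [[0,0,-5.32],[-0.454,-0.296,0.048],1]
    - [[0,0,-5.32],[-0.454,-0.296,0.048],1]
  force: 60

```text
time: 1.65
tool_pos: [519.3, 168.9, 200.4]
tcp_rot: [180.0, -0.0, 169.5]
ft_force: [-0.4, -0.1, -0.2]
finger_gap: 85.4
```

Run:
```python
from bench import *; from h import *
s=sense(); print(s["time"],s["tool_pos"],s["tcp_rot"],s["joint_pos"].round(1),s["ft_force"])
ci=camera_info("wrist"); p,d=snapshot("wrist"); cv2.imwrite("pics/w1.png",p)
P=cloud(ci,d)
m=(np.abs(P[...,0]-610)<35)&(np.abs(P[...,1]-150)<30)&(P[...,2]>35)&(P[...,2]<95)
q=P[m]; print(len(q),q.min(0),q.max(0),np.median(q,0)); print(proj(ci,[[610.5,153,83],[721,131,150]]))
t=P[m&(P[...,2]>78)]; print("top",len(t),t.mean(0))
```

```text
1.65 [519.26561446 168.94381287 200.38344221] [ 1.79987157e+02 -8.99409045e-03  1.69490666e+02] [ 12.6   0.7  97.4   0.   81.9 -66.9] [-0.43775921 -0.07838719 -0.1635197 ]
968 [597.14854711 142.01967556  35.04971078] [616.70604098 161.8097983   84.27017077] [601.23135868 153.11800043  73.09540759]
[[283.50552553 317.26342372]
 [281.71765636 488.00772884]]
top 408 [606.24450007 152.20088133  81.70344027]
```

View pics/w1.png

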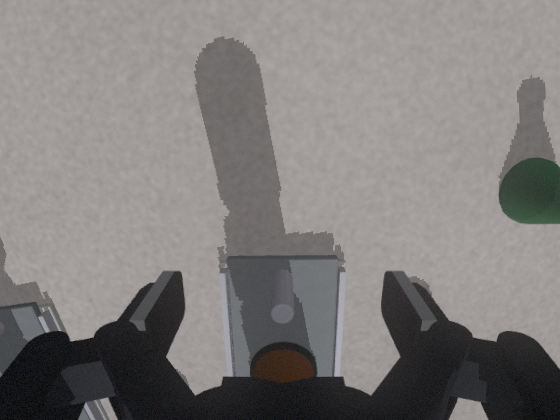

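>>> jog_arm:
  plan:
    - [[0,0,0],[-0.06,0.001,0.03],1]
    - [[0,0,0],[-0.091,0.001,0.07],1]
    - [[0,0,0],[-0.091,0.001,0.11],1]
    - [[0,0,0],[-0.091,0.001,0.144],1]
    - [[0,0,0],[-0.091,0.001,0.144],1]
    - [[0,0,0],[-0.091,0.001,0.144],1]
    - [[0,0,0],[-0.091,0.001,0.144],-1]
    - [[0,0,0],[-0.091,0.001,0.144],-1]
    - [[0,0,0],[-0.091,0.001,0.144],-1]
    - [[0,0,0],[-0.091,0.001,0.144],-1]
    - [[0,0,0],[-0.091,0.001,0.144],-1]
    - [[0,0,0],[-0.091,0.001,0.144],-1]
  force: 60

```text
time: 3.2
tool_pos: [609.7, 151.5, 57.0]
tcp_rot: [-180.0, 0.0, 169.4]
ft_force: [-3.3, -3.0, 6.1]
finger_gap: 18.4
```

Run:
```python
from bench import *; from h import *
s=sense(); print(s["time"],s["tool_pos"],s["tcp_rot"],s["joint_pos"].round(1),s["ft_force"],s["finger_gap"])
p,d=snapshot("side"); cv2.imwrite("pics/s2.png",cv2.convertScaleAbs(cv2.resize(p[60:260,150:380],None,fx=3,fy=3),alpha=1.5))
```

```text
3.2 [609.71090956 151.51728658  56.96147661] [-1.79959562e+02  1.29339778e-02  1.69389753e+02] [  9.3  21.1  90.2  -0.   68.8 -70.1] [-3.30854329 -3.01214636  6.11175189] 18.371898521689435
```

View pics/s2.png

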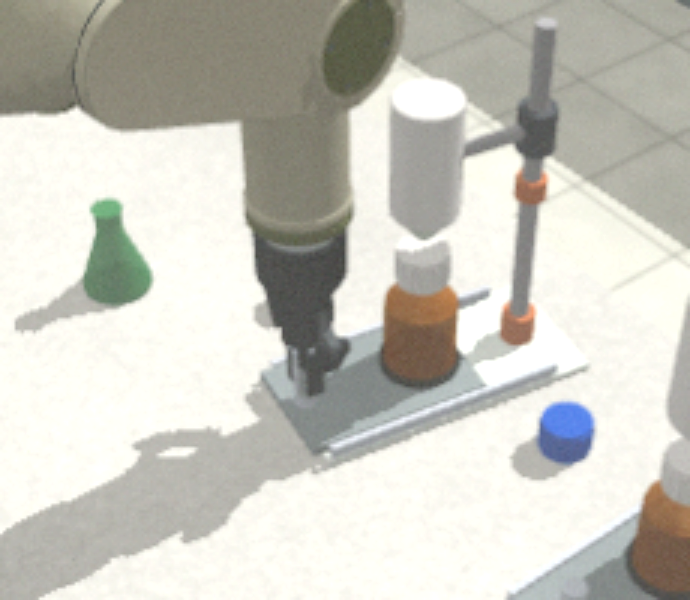

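The post is held: in the crop the fingers close on it at about (310,370), with the gap at 18.4 mm. Now I'll pull.

>>> jog_arm:
  plan:
    - [[0,0,0],[0.008,0,0],-1]
    - [[0,0,0],[0.022,0,0],-1]
    - [[0,0,0],[0.038,0,0],-1]
    - [[0,0,0],[0.054,0,0],-1]
    - [[0,0,0],[0.07,0,0],-1]
    - [[0,0,0],[0.086,0,0],-1]
    - [[0,0,0],[0.102,0,0],-1]
    - [[0,0,0],[0.116,0,0],-1]
    - [[0,0,0],[0.126,0,0],-1]
    - [[0,0,0],[0.132,0,0],-1]
    - [[0,0,0],[0.135,0,0],-1]
    - [[0,0,0],[0.135,0,0],-1]
  force: 60

```text
time: 4.75
tool_pos: [476.6, 175.0, 56.9]
tcp_rot: [-179.8, 0.0, 169.4]
ft_force: [-3.5, -14.4, 10.6]
finger_gap: 18.6
```

>>> jog_arm:
  plan:
    - [[0,0,0],[0.002,-0.001,0],-1]
    - [[0,0,0],[0.004,-0.001,0],-1]
    - [[0,0,0],[0.006,-0.001,0],-1]
    - [[0,0,0],[0.007,-0.001,0],-1]
    - [[0,0,0],[0.007,-0.001,0],-1]

```text
time: 5.38
tool_pos: [471.7, 175.8, 57.0]
tcp_rot: [-179.9, 0.3, 169.4]
ft_force: [11.0, -9.6, -1.7]
finger_gap: 18.4
```

Run:
```python
from bench import *; from h import *
s=sense(); print(s["time"],s["tool_pos"],s["tcp_rot"],s["joint_pos"].round(1),s["ft_force"],s["finger_gap"])
```

```text
5.375 [471.71843646 175.83617146  56.98285604] [-179.937315      0.28798796  169.39306794] [ 14.7   3.  111.1  -0.2  65.7 -64.6] [10.98705436 -9.6117224  -1.73674533] 18.365223823045245
```

>>> jog_arm:
  plan:
    - [[0,0,0],[-0.001,0,0],1]
    - [[0,0,0],[-0.001,0,0],1]
    - [[0,0,0],[-0.001,0,0],1]
    - [[0,0,0],[-0.001,0,0],1]
    - [[0,0,0],[-0.001,0,-0.06],1]
    - [[0,0,0],[-0.001,0,-0.12],1]
    - [[0,0,15],[-0.03,0,-0.18],1]
    - [[0,0,49.4],[-0.07,0.001,-0.193],1]
    - [[0,0,49.4],[-0.115,0.001,-0.193],1]
    - [[0,0,49.4],[-0.115,0.001,-0.193],1]
    - [[0,0,49.4],[-0.115,0.001,-0.193],1]
    - [[0,0,49.4],[-0.115,0.001,-0.193],1]

```text
time: 6.88
tool_pos: [582.9, 157.1, 248.9]
tcp_rot: [-180.0, -0.0, 120.1]
ft_force: [-0.9, 0.6, 0.3]
finger_gap: 85.4
```

Run:
```python
from bench import *; from h import *
s=sense(); print(s["time"],s["tool_pos"],s["tcp_rot"],s["joint_pos"].round(1),s["ft_force"],s["finger_gap"],np.abs(s["qd"]).max())
ci=camera_info("wrist"); p,d=snapshot("wrist"); cv2.imwrite("pics/w3.png",p)
P=cloud(ci,d)
m=(np.hypot(P[...,0]-584,P[...,1]-156)<45)&(P[...,2]>142)&(P[...,2]<158)
q=P[m]; print("captop",len(q),q.min(0),q.max(0),np.median(q,0),q.mean(0)); print(proj(ci,[[584,156,150]]))
m=(np.hypot(P[...,0]-472,P[...,1]-176)<30)&(P[...,2]>76)&(P[...,2]<90)
q=P[m]; print("post",len(q), q.mean(0) if len(q) else 0)
for n in("scene","side"):
    p,d=snapshot(n); ci=camera_info(n); P=cloud(ci,d); cv2.imwrite(f"pics/{n}3.png",p)
    m=(np.hypot(P[...,0]-584,P[...,1]-156)<45)&(P[...,2]>145)&(P[...,2]<158)
    q=P[m]; print(n,len(q), *( (q.min(0),q.max(0),q.mean(0)) if len(q) else ()))
```

```text
6.875 [582.9435451  157.11024673 248.94380197] [-1.79965998e+02 -1.62891347e-02  1.20050385e+02] [ 10.2   8.1  84.6   0.   87.4 -19.8] [-0.89205409  0.63216558  0.32460072] 85.39847824727075 3.803102391986254
captop 3401 [558.81735867 133.80416596 142.00887957] [607.13628025 180.79775811 151.29746543] [581.98863176 158.19837853 148.9455128 ] [582.08956633 158.01657591 148.72758105]
[[283.86036633 220.53737388]]
post 468 [470.39010952 176.95324543  81.66115276]
scene 270 [562.15010764 133.52481752 145.02414733] [609.57161294 179.93181419 153.29626673] [586.9875484  157.23997337 149.72979849]
side 210 [559.7129265  129.69323194 145.04306991] [607.46112688 177.73785603 154.99156801] [582.9729049  151.67825509 150.12770481]
```

View pics/w3.png

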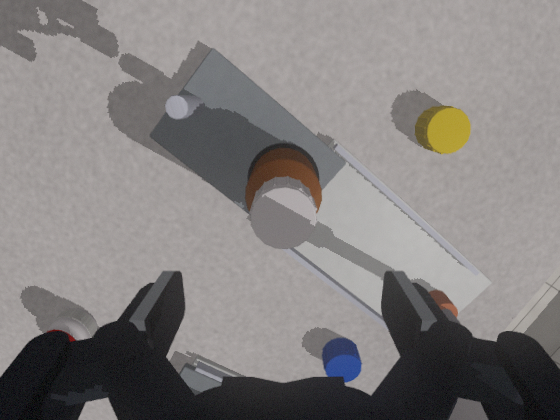

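View pics/side3.png

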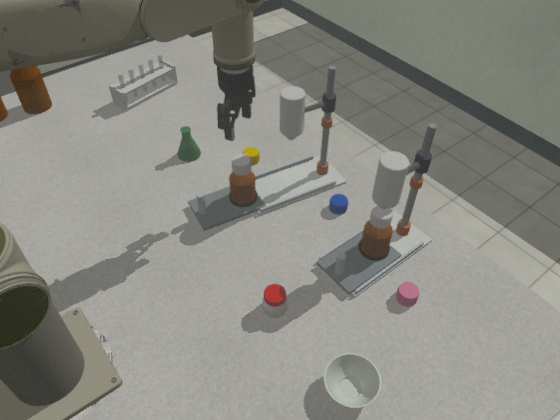

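The wrist view shows the cap at about (284,213), clear of the head, with the post at (180,107). The side view shows the tray out. Both depth sets put the cap axis at about (583,157), directly under the TCP. I'll go down and grip.

>>> jog_arm:
  plan:
    - [[0,0,0],[0,0,0.05],1]
    - [[0,0,0],[0,0,0.09],1]
    - [[0,0,0],[0,0,0.119],1]
    - [[0,0,0],[0,0,0.119],1]
    - [[0,0,0],[0,0,0.119],1]
    - [[0,0,0],[0,0,0.119],-1]
    - [[0,0,0],[0,0,0.119],-1]
    - [[0,0,0],[0,0,0.119],-1]
    - [[0,0,0],[0,0,0.119],-1]
    - [[0,0,0],[0,0,0.119],-1]
  force: 30

```text
time: 8.28
tool_pos: [583.8, 157.2, 131.7]
tcp_rot: [179.9, 0.0, 120.0]
ft_force: [-1.3, 0.1, 6.5]
finger_gap: 44.9
```

Run:
```python
from bench import *; from h import *
s=sense(); print(s["time"],s["tool_pos"],s["tcp_rot"],s["joint_pos"].round(1),s["ft_force"],s["wrist_torque"],s["finger_gap"])
for n in("scene","side"):
    p,d=snapshot(n); cv2.imwrite(f"pics/{n}4.png",p)
p=cv2.imread("pics/side4.png"); cv2.imwrite("pics/side4c.png",cv2.convertScaleAbs(cv2.resize(p[110:260,150:350],None,fx=4,fy=4),alpha=1.5))
```

```text
8.275 [583.81206539 157.17827937 131.72348662] [1.79890661e+02 4.22726623e-02 1.20005944e+02] [ 10.2  12.8  91.8  -0.   75.3 -19.8] [-1.30685452  0.13299064  6.5313659 ] [-0.05118611  0.18326256 -0.02987783] 44.870141220545776
```

View pics/side4c.png

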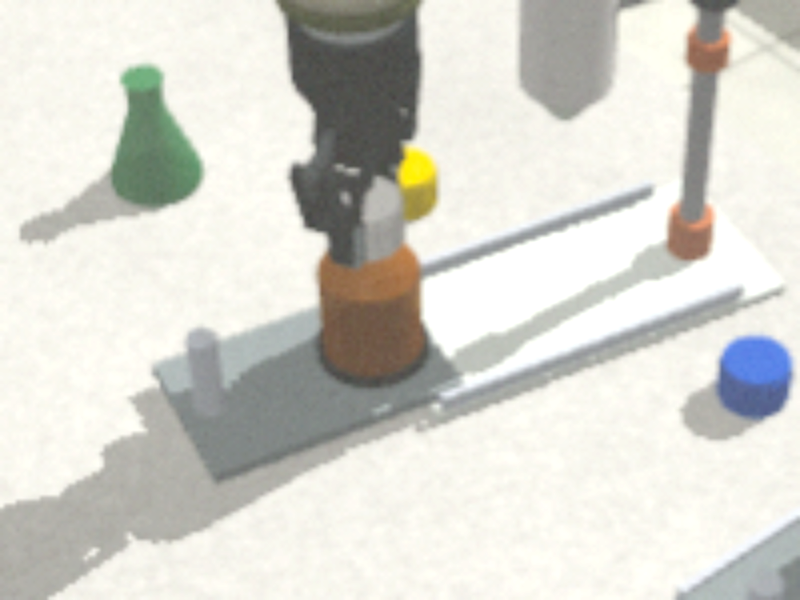

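The cap is gripped, with the gap at 44.9 mm. I'll try gently counter-clockwise first, which is negative about the tool's z.

>>> jog_arm:
  plan:
    - [[0,0,-3],[0,0,0],-1]
    - [[0,0,-6],[0,0,0],-1]
    - [[0,0,-9],[0,0,0],-1]
    - [[0,0,-12],[0,0,0],-1]
    - [[0,0,-12],[0,0,0],-1]

```text
time: 9.0
tool_pos: [583.7, 157.3, 131.7]
tcp_rot: [179.9, 0.0, 132.0]
ft_force: [-1.7, 0.2, 7.5]
finger_gap: 45.4
```

Run:
```python
from bench import *
for i in range(3):
    s=sense(); print(s["time"],s["tcp_rot"],s["ft_force"],s["wrist_torque"],s["joint_efforts"].round(2),s["finger_gap"])
```

```text
9.0 [1.79908178e+02 4.07359899e-02 1.32031603e+02] [-1.74843267  0.18809055  7.47600203] [-0.01442928  0.34838581 -0.28224706] [ -0.15 -55.39 -44.97  -0.21  -0.68  -0.72] 45.379486381947096
9.0 [1.79908178e+02 4.07359899e-02 1.32031603e+02] [-1.74843267  0.18809055  7.47600203] [-0.01442928  0.34838581 -0.28224706] [ -0.15 -55.39 -44.97  -0.21  -0.68  -0.72] 45.379486381947096
9.0 [1.79908178e+02 4.07359899e-02 1.32031603e+02] [-1.74843267  0.18809055  7.47600203] [-0.01442928  0.34838581 -0.28224706] [ -0.15 -55.39 -44.97  -0.21  -0.68  -0.72] 45.379486381947096
```

>>> jog_arm:
  plan:
    - [[0,0,3],[0,0,0],-1]
    - [[0,0,6],[0,0,0],-1]
    - [[0,0,9],[0,0,0],-1]
    - [[0,0,12],[0,0,0],-1]
    - [[0,0,12],[0,0,0],-1]

```text
time: 9.62
tool_pos: [584.1, 157.1, 131.7]
tcp_rot: [179.9, 0.1, 120.0]
ft_force: [0.9, -1.7, 4.9]
finger_gap: 45.6
```

Run:
```python
from bench import *
s=sense(); print(s["time"],s["tcp_rot"],s["ft_force"],s["wrist_torque"],s["joint_efforts"].round(2),s["finger_gap"])
```

```text
9.625 [1.79866768e+02 5.98744056e-02 1.19956676e+02] [ 0.87585596 -1.65475944  4.92713273] [-0.10103284 -0.09461895 -0.02222174] [  0.36 -55.88 -44.56   0.19   0.06   0.45] 45.633467309775725
```

>>> jog_arm:
  plan:
    - [[0,0,3],[0,0,0],-1]
    - [[0,0,6],[0,0,0],-1]
    - [[0,0,9],[0,0,0],-1]
    - [[0,0,12],[0,0,0],-1]
    - [[0,0,12],[0,0,0],-1]

```text
time: 10.25
tool_pos: [584.1, 157.1, 131.7]
tcp_rot: [179.9, 0.0, 108.0]
ft_force: [0.4, -0.6, 5.1]
finger_gap: 45.5
```

Run:
```python
from bench import *; from h import *
s=sense(); print(s["time"],s["tcp_rot"],s["ft_force"],s["wrist_torque"],s["joint_efforts"].round(2),s["finger_gap"])
p,d=snapshot("wrist"); cv2.imwrite("pics/w5.png",p)
```

```text
10.25 [1.79853754e+02 3.50814501e-02 1.07953465e+02] [ 0.41569729 -0.58444406  5.14811789] [-0.08225083 -0.02091669  0.02792364] [  0.5  -55.89 -44.56   0.27   0.07   0.45] 45.473828018747554
```

View pics/w5.png

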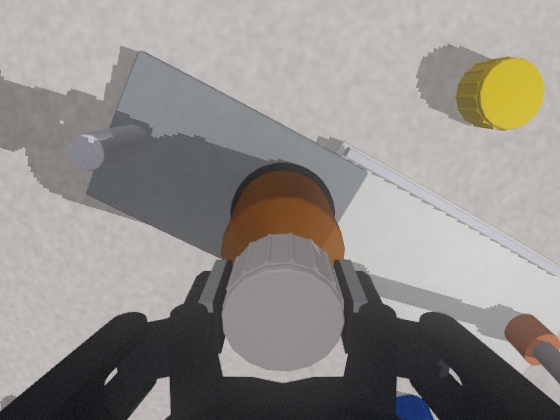

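Counter-clockwise gave -0.28 N·m at 12°. Clockwise, 24° from that stop, gave about 0.03 N·m. So it loosens clockwise (reverse thread). I'll continue that way.

>>> jog_arm:
  plan:
    - [[0,0,4],[0,0,0],-1]
    - [[0,0,8],[0,0,0],-1]
    - [[0,0,12],[0,0,0],-1]
    - [[0,0,16],[0,0,0],-1]
    - [[0,0,20],[0,0,0],-1]
    - [[0,0,24],[0,0,0],-1]
    - [[0,0,28],[0,0,0],-1]
    - [[0,0,32],[0,0,0],-1]
    - [[0,0,36],[0,0,0],-1]
    - [[0,0,40],[0,0,0],-1]
    - [[0,0,44],[0,0,0],-1]
    - [[0,0,46],[0,0,0],-1]

```text
time: 11.8
tool_pos: [584.0, 157.1, 131.7]
tcp_rot: [179.9, -0.1, 61.9]
ft_force: [0.0, -1.0, 5.9]
finger_gap: 45.7
```

Run:
```python
from bench import *; from h import *
s=sense(); print(s["time"],s["tcp_rot"],s["ft_force"],s["wrist_torque"],s["joint_efforts"].round(2),s["finger_gap"],s["joint_pos"].round(1))
```

```text
11.8 [ 1.79883292e+02 -7.47239927e-02  6.19074003e+01] [ 0.03426527 -0.98472243  5.90778703] [-0.11628772  0.04170496  0.02624228] [  0.46 -55.78 -44.67   0.26  -0.11  -0.26] 45.71805784974367 [10.2 12.8 91.8 -0.  75.3 38.3]
```

>>> jog_arm:
  plan:
    - [[0,0,3],[0,0,0],-1]
    - [[0,0,5],[0,0,0],-1]
    - [[0,0,5],[0,0,-0.002],-1]
    - [[0,0,5],[0,0,-0.004],-1]
    - [[0,0,5],[0,0,-0.006],-1]

```text
time: 12.42
tool_pos: [583.0, 157.0, 136.2]
tcp_rot: [-180.0, 0.0, 57.0]
ft_force: [2.2, -0.4, -2.2]
finger_gap: 45.4
```

Run:
```python
from bench import *; from h import *
s=sense(); print(s["time"],s["tool_pos"],s["tcp_rot"],s["ft_force"],s["wrist_torque"],s["finger_gap"])
```

```text
12.425 [583.00340103 157.00940461 136.1728367 ] [-1.79995354e+02  1.01377671e-02  5.70261738e+01] [ 2.20968921 -0.35548064 -2.22880788] [ 0.02985726 -0.31228118 -0.03976899] 45.39020135217037
```

>>> jog_arm:
  plan:
    - [[0,0,0],[0,0,-0.004],-1]
    - [[0,0,0],[0,0,-0.009],-1]
    - [[0,0,0],[0,0,-0.015],-1]
    - [[0,0,0],[0,0,-0.022],-1]
    - [[0,0,0],[0,0,-0.03],-1]
    - [[0,0,0],[0,0,-0.037],-1]
    - [[0,0,0],[0,0,-0.043],-1]
    - [[0,0,0],[0,0,-0.0455],-1]
    - [[0,0,0],[0,0,-0.0455],-1]
    - [[0,0,0],[0,0,-0.0455],-1]
    - [[0,0,0],[0,0,-0.0455],-1]

```text
time: 13.8
tool_pos: [582.9, 157.0, 181.4]
tcp_rot: [-180.0, 0.0, 57.0]
ft_force: [-0.3, 0.7, -1.0]
finger_gap: 45.9
```

Run:
```python
from bench import *; from h import *
s=sense(); print(s["time"],s["tool_pos"],s["tcp_rot"],s["ft_force"],s["wrist_torque"],s["finger_gap"])
ci=camera_info("wrist"); p,d=snapshot("wrist"); cv2.imwrite("pics/w6.png",p); P=cloud(ci,d)
m=(np.hypot(P[...,0]-584,P[...,1]-157)<35)&(P[...,2]>190)&(P[...,2]<215)
q=P[m]; print("captop w",len(q), *( (np.median(q,0),q.min(0),q.max(0)) if len(q) else ()))
for n in("scene","side"):
    p,d=snapshot(n); ci=camera_info(n); cv2.imwrite(f"pics/{n}6.png",p)
    b=(250,130,450,280) if n=="scene" else (150,100,350,250)
    cv2.imwrite(f"pics/{n}6c.png",cv2.convertScaleAbs(cv2.resize(p[b[1]:b[3],b[0]:b[2]],None,fx=4,fy=4),alpha=1.5))
    P=cloud(ci,d); m=(np.hypot(P[...,0]-472,P[...,1]-176)<30)&(P[...,2]>76)&(P[...,2]<90)
    q=P[m]; print(n,"post",len(q), q.mean(0) if len(q) else 0)
    m=(np.hypot(P[...,0]-583,P[...,1]-157)<24)&(P[...,2]>135)&(P[...,2]<150)
    q=P[m]; print(n,"neck",len(q), (q.min(0),q.max(0)) if len(q) else 0)
```

```text
13.8 [582.85106114 157.02944658 181.42163202] [-1.79975098e+02  2.18879671e-02  5.70016675e+01] [-0.3399119   0.70911543 -1.01004497] [-0.04206657 -0.00422351  0.03027431] 45.876469207617255
captop w 14220 [584.18168717 159.39736868 198.63213061] [555.97904166 133.41343462 190.00176847] [617.93725339 185.77980854 214.9971915 ]
scene post 52 [473.58000833 178.03471547  81.33003475]
scene neck 95 (array([574.66017165, 140.96228037, 135.070531  ]), array([600.02586352, 173.98012445, 148.07932527]))
side post 47 [470.33928013 171.90119605  81.9727575 ]
side neck 87 (array([568.81434947, 136.55765196, 135.47804343]), array([595.77228994, 167.52240887, 148.15797842]))
```

View pics/side6c.png

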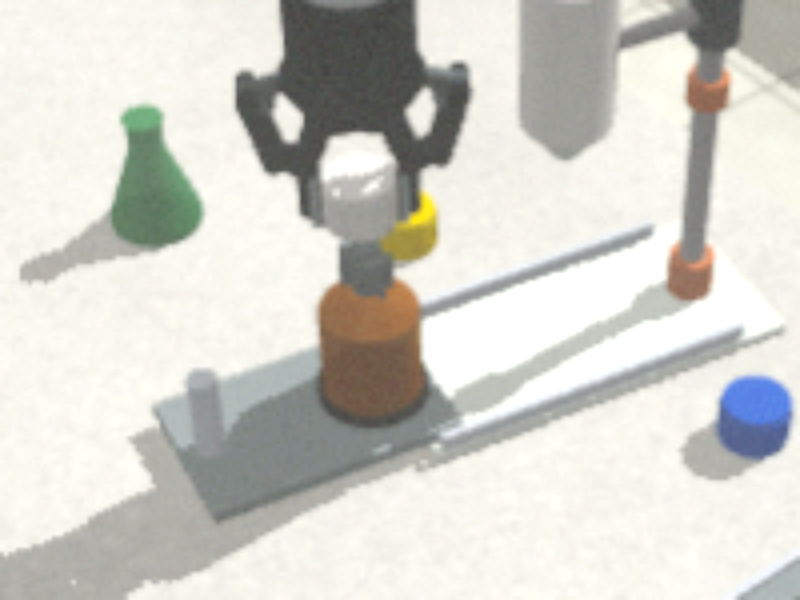

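View pics/scene6.png

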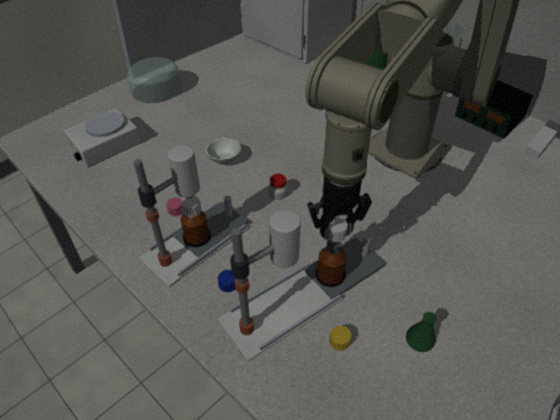

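View pics/w6.png

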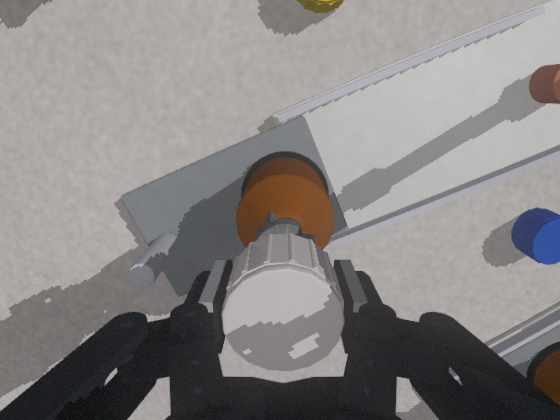

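The pictures show the cap held level between the pads (crop (360,190)), with the bare neck beneath it at (365,265). The tray is still out, with its post at (205,410), and nothing else has moved. The cap top is at 198.6 mm; seated it was at 148.9.

Run:
```python
from bench import *
print(hand_in())
```

```text
the job is handed in; nothing more can be done
None
```

The job is done and handed in at about 14 s of the 64 s allowed. The left station's cap is off and held in the gripper about 5 cm above where it sat.

- **Tray:** I pulled it out by its post until the TCP had moved 140 mm and about 11 N showed at the end stop. It was still out in the last pictures.
- **Thread:** Counter-clockwise gave about 0.28 N·m after 12°. Clockwise was free, so the thread is reverse. I turned the cap clockwise to about 63° from where I gripped it, and it then lifted with only about 2 N.
- **Final check:** By wrist depth the cap top rose from 148.9 mm to 198.6 mm. The TCP rose from 131.7 mm to 181.4 mm and ended within about 1 mm sideways of where the cap sat. The bare neck shows in the side and wrist pictures, and the tool is vertical. The other station and the glassware look unmoved.

One small disagreement: the scene and side cameras place points 2 to 6 mm apart because each sees different faces. I used the wrist camera and the arm's own position for the final numbers. No check failed.

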